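# Sort two glued menu-card blocks and squeeze the good one in a trigger clamp

## Robot

A 7-joint arm with a two-finger parallel gripper is mounted at the origin on a cart in front of the work surface, level with it; the furniture and walls round the work are solid. World frame = base frame: x ahead of the robot, y to its left, z up, the work surface at z = 0. Lengths are in m, angles in rad, forces in N, time in s.
With the tool pointing down it reaches from about 0.425 to 0.825 m from the base axis. Payload 3.6 kg.
Tool frame: the origin (TCP) lies at the very end of the fingers, on their centre line; the grasp point (between the pads) lies 19 mm behind it; z points along the fingers, y is the line along which they close (so a half turn about z gives the same grasp; the last joint's range is limited). The gripper opens to 85 mm and grips with 20 to 120 N. Pads are 22 mm wide; open, the fingers measure 114 mm over their backs; the gripper's body (76 mm by 85 mm) begins 54 mm behind the grasp point. The pads swing forward as they close: fully open they stand 13 mm farther back than shut.
Start: joints at [1.192, 0.615, -0.013, 1.423, 0.008, 1.103, -0.04], TCP at [0.224, -0.61, 0.231] pointing down, gripper open.
Joint ranges: [-3.12, 3.12], [-0.3, 2.06], [-1.34, 1.32], [0.26, 2.42], [-1.36, 4.5], [0.01, 1.98], [-2.84, 2.84]. Speed limits (rad/s): [2.79, 2.79, 3.14, 3.14, 3.14, 3.14, 3.14].

## Interface

Orientations are given as a rotation vector (axis times angle).
In Python, from cell import r, snapshot, calibration, spot_in, regions_of gives the robot as it stands. The module is installed in compiled form; this text tells all that it offers.
- The arm moves only by the shell command python3 -m creep 'ROWS' [FORCE]. ROWS is JSON, a list of rows, each an object of numbers: "rx", "ry", "rz": the turn, a rotation vector about the tool's x, y, z in rad; "dx", "dy", "dz": the shift along the tool's x, y, z in m; "claw": the opening, from 0 (shut) to 1 (fully open). In form: [{"rx": .., "ry": .., "rz": .., "dx": .., "dy": .., "dz": .., "claw": ..}, ...]. A call has 1 to 12 rows; each row is the pose to reach, as a shift and turn from the pose commanded when the call began, along the tool's axes at that moment; what a row does not reach only later rows make up. A row lasts 1/10 s, in which the tool goes at most 50 mm and 8.59 degrees, less where a joint would pass 70% of its speed; a pose out of reach is approached as far as the arm can. A call with a gripper value outside its range is refused whole. The fingers move at their own pace and stop on an object; FORCE is the grip in N (left out, the last holds). Time passes only in rows, so rows that repeat a pose let the fingers close. It gives the time, the measured TCP pose, the force, the opening and the grip force at its end, in the units of the state.
- r.read_state(): the state, without advancing time (a new reading comes with each control period).
- snapshot(name): name is "side" or "top"; returns the picture (400x640x3 uint8, blue, green, red); there is no depth.
- calibration(name): a dict with "intrinsics" (3x3 intrinsics, pixels), "k1" (the pictures are not rectified: a ray, as slopes to the right and down, at radius r is drawn at 1 + k1 r^2 times it, then the intrinsics apply), "origin" and "rotation" of the camera in the world. Camera axes: x right, y up, looking along -z (the intrinsics and any distortion apply to the point x, -y, -z); pixel columns grow to the right and rows downward; lengths in m; the calibration is good to about 2 mm. A picture is of the moment at which its call begins. calibration takes no time and is no camera call.
- r.hand_in(): hands the job in; it is judged then, once.
Trained networks look in the newest picture that a camera, given by its name, has taken for a name from the list of things; names that differ only in an ending like _2 or _b are one class to them, and where a whole thing is asked for, a point or a joint stands for the part that bears it (a point fixed in the world has none). Each returns a list of dicts, best first, with "p" (0 to 1); they miss things now and then, are a little off and sometimes report something else, mostly with a low value. They report only what shows in the picture. A call takes as long as a camera call. They do not tell look-alikes from the thing itself.
- spot_in(thing, camera): "extent" ([left, top, width, height] in pixels, round what is visible of it).
- regions_of(thing, camera): "mask" (400x640 bool, what is visible of it) and "extent" ([left, top, width, height] in pixels, round what is visible of it).
The state is a dict: "t": time; "joint_pos": joint angles; "dq": joint speeds; "effort": joint torques, N m; "position": TCP position; "tool_rot": TCP orientation; "contact_force": force on the tool from outside, world axes, zero at the start; "ft_torque": the same for the moment, N m; "opening": finger opening in m; "grip_force": force on a finger pad.
Only numpy, scipy, OpenCV 4.12 (cv2) and the standard library are available. Lean on these libraries where they do the work, as an engineer would, in place of code of your own. Each camera call takes 0.05 s, during which the arm holds its last target. There are 200 camera calls.

## Task

We are re-gluing the two-tone wooden menu-card blocks. Put the one with the red dots (it has split) down in the white oval dish, and set the one with the green dots upright in the bed of the trigger clamp, between the two low side strips with its glue seam facing the spring nose. Then, without pushing the jaw by hand, pump the orange trigger until the nose meets the block and has pressed it home against the fixed jaw, and keep a gentle squeeze on: the nose's yellow collar about half pushed in, never all the way or the joint is crushed. The brake is too weak to keep that pressure on its own, so finish while still holding the trigger squeezed, do not let go. Leave the glue bottle and the tape roll standing where they are and do not shove the dish about.

Things in the scene. Friction and masses are not known exactly. Their poses are not given: they have to be found in the camera images.
- clamp: One-hand ratchet bar clamp screwed to a light wooden board (320 x 110 x 15 mm), fixed to the table. Origin: underside of the board, under the bar. +x: the way the jaw pushes, to the grey fixed jaw; z up. Board x = -142..178 mm. Black clamp body x -63..23, y +-17, top z 101; the jaw head, 38 mm high, slides along x before it. Black upright handle, orange upright trigger before it (+x).
- bed (a point): Underside centre of a block that lies home: on the board top (15 mm over the table), 21 mm before the rubber face of the grey fixed jaw (62 mm wide, top 47 mm over the bed, locking lever to 57 mm). Axes as the clamp's. Dark side strips 8 mm high at y = +-33..43 mm guide a block's 60 mm ends. A block may be set down up to 15 mm short (to -x): the nose pushes it home.
- fixed_jaw (a joint): Setting of the fixed jaw on its rail, m towards the nose, 0 to 0.008, locked: it does not move in use. Site bed goes with it.
- nose_front (a point): Centre of the front face of the square black rubber nose (34 x 30 mm), 36 mm over the table. It starts 16 to 34 mm short of a block that lies home (it meets that block when it is 21 mm before point bed along the clamp's x). Behind it a yellow collar 10 mm long slides into the black jaw head when the nose is pressed.
- handle_back (a point): Point on the back (-x side) of the clamp's fixed handle, a round black post 18 mm thick, at the height of trigger_pad; the post's top is 31 mm higher. Axes as the clamp's.
- trigger_pad (a point): Crown of the swelling on the front (+x side) of the orange trigger, a round bar 12 mm thick, where a fingertip pushes it towards the handle (clamp's -x). About 155 mm over the table, top about 30 mm higher. From here to handle_back: 58 mm released, 39 mm fully squeezed (stroke 19 mm).
- trigger (a joint): 0 released, 0.28 rad fully squeezed; pivot 68 mm under the crown. A spring (1.3 to 2.7 N at the crown) opens it. Ratchet: once the pawl has caught a tooth, 1 mm at the crown drives the jaw about 0.53 mm; letting the trigger back leaves the jaw where it is, unless the nose pushes it back. Teeth 4.5 mm apart: a full stroke gains 9 mm (two teeth), the first millimetres may be idle.
- jaw (a joint): Travel of the jaw towards the fixed jaw, m, 0 to 0.05; starts at 0 to 0.010. A weak brake (3 N) holds it. To be moved only by the trigger.
- nose (a joint): How far the spring nose is pushed into the jaw head, m: 0 free, 0.010 right in (solid). Spring about 1.5 N per mm. Wanted at the end: about 0.005. With the trigger let go it falls back below 0.002 as the jaw slips.
- green_block: Menu-card block of two glued wooden halves, one light, one dark, with GREEN round dots (20 mm on the two long sides, 15 mm on top): 42 mm (x, across the glue seam) x 60 mm (y, along the seam) x 46 mm high, a 5 mm card slot 12 mm deep along y in the top; about 0.1 kg. Origin: centre of the underside. Can be gripped over the 60 mm ends or the 42 mm sides.
- red_block: The same kind of block with RED round dots and a black crack line on its light half: the reject. Same size and origin.
- dish: White oval stoneware dish for the reject, 185 mm (x) x 275 mm (y) x 52 mm high, inner floor about 12 to 16 mm up and about 130 x 200 mm; rim about 25 mm wide. Origin: centre of its underside.
- glue_bottle: White glue bottle with orange cap, 48 mm wide, 150 mm high, left of the clamp. Bystander. Origin: centre of its underside.
- tape_roll: Roll of cream tape lying flat, 73 mm wide, 19 mm high. Bystander. A red cooler bag 0.26 m tall with its handle (fixed, not listed) stands between it and the robot, over about x 0.2..0.42, y 0.17..0.49 m: pass above it or round it. Origin: centre of its underside.
There are look-alikes about, which are no part of the job. Leave any purple or turquoise look-alike of the red_block alone.

How it is judged:
By the outcome, as a careful person would: the job done as asked, in the order asked, and still so for the second after the job is handed in, while the arm keeps its last pose, push and grip.
It also fails if it takes over 61 s, if anything falls off the work surface, if the arm or the gripper's body presses on something with over 40 N, if the wrist force passes 120 N, or if a joint passes its speed limit or range.

## Working session

There is one attempt and no reset: what is moved stays moved. The work goes in short steps, Python scripts to look and compute and a shell command to move; the robot and the scene stay as the last step left them, time stands still between calls to the robot, and variables do not carry over. Pictures are saved under pics/ and viewed, at most 10 in all, crops included, and the job is handed in when it is done.

```bash
mkdir -p pics; ls; python3 - <<'E'
from cell import r, snapshot, calibration
import cv2
for n in("side","top"):
    cv2.imwrite(f"pics/{n}0.png",snapshot(n)); c=calibration(n); print(n,c)
s=r.read_state(); print(s)
E
```

```text
pics
side {'intrinsics': array([[375.52483441,   0.        , 315.83986435],
       [  0.        , 375.52483441, 193.02521574],
       [  0.        ,   0.        ,   1.        ]]), 'k1': -0.0736074773662184, 'origin': array([0.49304343, 1.00323869, 0.72949872]), 'rotation': array([ 0.03430741, -1.48069344, -2.67605785])}
top {'intrinsics': array([[363.40593171,   0.        , 323.54803509],
       [  0.        , 363.40593171, 198.65187149],
       [  0.        ,   0.        ,   1.        ]]), 'k1': -0.07007667201069641, 'origin': array([0.42374841, 0.0605001 , 0.94695748]), 'rotation': array([ 0.13000762, -0.13526176, -1.58346628])}
{'t': 0.1, 'joint_pos': array([ 1.19245991,  0.61580856, -0.01261367,  1.42476811,  0.00810545,
        1.10339721, -0.04037398]), 'dq': array([-2.56630721e-05, -2.95617781e-03,  1.15098658e-05, -2.88238858e-03,
       -2.21888029e-04, -2.19531426e-04,  1.06071729e-03]), 'effort': array([ 1.59900639e-03, -4.70380998e+01,  2.60357084e-01, -1.71569109e+01,
        1.01185977e-02,  5.86899027e-03,  2.21990490e-05]), 'position': array([ 0.22377156, -0.60952324,  0.23025328]), 'tool_rot': array([-3.09082770e+00, -5.49558619e-01,  6.95869247e-04]), 'contact_force': array([ 0.9933349 ,  0.72390523, -0.4161455 ]), 'ft_torque': array([-0.00847159, -0.0396246 , -0.00906635]), 'grip_force': 0.0, 'opening': 0.0854471358061967}
```

View pics/side0.png

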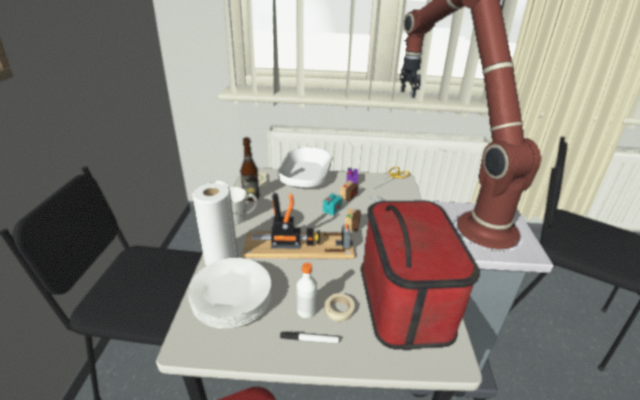

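View pics/top0.png

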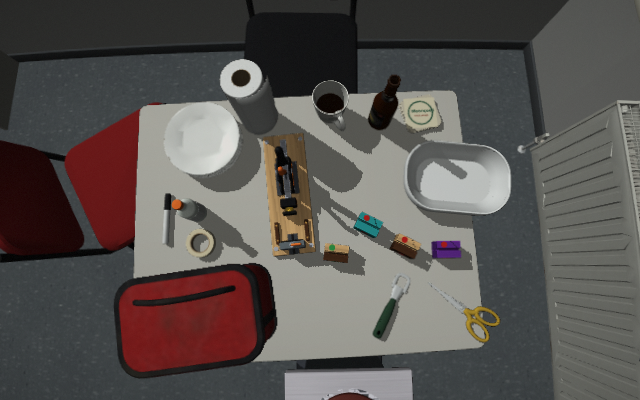

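```bash
cat > h.py <<'E'
import numpy as np, cv2
from scipy.spatial.transform import Rotation as R
from scipy.optimize import minimize
from cell import r, snapshot, calibration, spot_in, regions_of
CAL={n:calibration(n) for n in("side","top")}
def proj(P,n):
    c=CAL[n]; q=(np.atleast_2d(P)-c["origin"])@R.from_rotvec(c["rotation"]).as_matrix()
    s=np.c_[q[:,0],-q[:,1]]/-q[:,2:]; s=s*(1+c["k1"]*(s**2).sum(1,keepdims=True))
    K=c["intrinsics"]; return s*[K[0,0],K[1,1]]+[K[0,2],K[1,2]]
def ray(px,n):
    c=CAL[n];K=c["intrinsics"]; d=(np.array(px,float)-[K[0,2],K[1,2]])/[K[0,0],K[1,1]]; s=d.copy()
    for _ in range(20): s=d/(1+c["k1"]*(s**2).sum())
    return c["origin"],R.from_rotvec(c["rotation"]).as_matrix()@np.array([s[0],-s[1],-1])
def at_z(px,n,z):
    o,d=ray(px,n); return o+d*(z-o[2])/d[2]
def box(x,y,a,sx,sy,z0,z1):
    c,s=np.cos(a),np.sin(a)
    return np.array([[x+c*i*sx/2-s*j*sy/2,y+s*i*sx/2+c*j*sy/2,z] for i in(-1,1) for j in(-1,1) for z in(z0,z1)])
def fit(masks,p0,dims):  # masks {cam:mask}; hull-vs-mask IoU, x,y,yaw
    def cost(p):
        t=0
        for n,m in masks.items():
            S=4; ys,xs=np.nonzero(m); l,tp=xs.min()-15,ys.min()-15; w,h=np.ptp(xs)+30,np.ptp(ys)+30
            M=cv2.resize(m[tp:tp+h,l:l+w].astype(np.float32),None,fx=S,fy=S,interpolation=cv2.INTER_LINEAR)>.5
            H=cv2.convexHull(((proj(box(*p,*dims),n)-[l,tp]+.5)*S).astype(np.float32))
            I=np.zeros(M.shape,np.uint8); cv2.fillConvexPoly(I,H.round().astype(np.int32),1)
            t+=1-(M&(I>0)).sum()/(M|(I>0)).sum()
        return t
    best=min((minimize(cost,[p0[0],p0[1],a],method="Nelder-Mead",options=dict(initial_simplex=[[p0[0],p0[1],a],[p0[0]+.01,p0[1],a],[p0[0],p0[1]+.01,a],[p0[0],p0[1],a+.3]])) for a in np.arange(-1.5,1.6,.39)),key=lambda q:q.fun)
    return best.x,best.fun
E
python3 - <<'E'
from h import *
import pickle
D={}
for n in("side","top"):
    I=snapshot(n); D[n]=I
    for t in("red_block","green_block","clamp","dish","glue_bottle","tape_roll","trigger","handle_back","nose","jaw","fixed_jaw"):
        L=regions_of(t,n); D[n,t]=L
        print(n,t,[(round(d["p"],2),[int(v) for v in d["extent"]]) for d in L[:6]])
pickle.dump(D,open("d0.pkl","wb"))
I=cv2.resize(D["top"][200:275,260:470],None,fx=3.8,fy=3.8,interpolation=cv2.INTER_CUBIC)
J=cv2.resize(D["side"][160:270,230:380],None,fx=4,fy=2.8,interpolation=cv2.INTER_CUBIC)
J=cv2.resize(D["side"][160:270,230:430],None,fx=3,fy=3,interpolation=cv2.INTER_CUBIC)[:310]
c=np.zeros((I.shape[0]+J.shape[0],max(I.shape[1],J.shape[1]),3),np.uint8); c[:I.shape[0],:I.shape[1]]=I; c[I.shape[0]:,:J.shape[1]]=J
print(c.shape); cv2.imwrite("pics/crop.png",c)
E
```

```text
side red_block [(0.81, [342, 179, 13, 22]), (0.75, [321, 194, 19, 21]), (0.46, [344, 166, 12, 16])]
side green_block [(0.59, [344, 205, 17, 27])]
side clamp [(0.96, [242, 193, 113, 62]), (0.74, [345, 207, 17, 24])]
side dish [(0.82, [278, 149, 50, 39])]
side glue_bottle [(0.89, [292, 260, 25, 55])]
side tape_roll [(0.71, [326, 294, 28, 27])]
side trigger [(0.57, [284, 193, 10, 30])]
side handle_back [(0.89, [239, 194, 112, 61])]
side nose [(0.46, [315, 229, 6, 13])]
side jaw [(0.86, [250, 231, 68, 14])]
side fixed_jaw [(0.74, [340, 224, 8, 22])]
top red_block [(0.68, [352, 212, 28, 25]), (0.58, [433, 239, 28, 22]), (0.57, [393, 238, 26, 19])]
top green_block [(0.76, [326, 244, 22, 20])]
top clamp [(0.72, [263, 132, 54, 122])]
top dish [(0.8, [403, 143, 106, 74]), (0.58, [265, 131, 49, 127])]
top glue_bottle [(0.79, [170, 198, 39, 21]), (0.61, [263, 132, 55, 119])]
top tape_roll [(0.97, [184, 227, 30, 30]), (0.6, [279, 242, 25, 5]), (0.51, [174, 196, 35, 21])]
top trigger []
top handle_back [(0.55, [266, 131, 51, 124])]
top nose [(0.62, [186, 227, 28, 30])]
top jaw [(0.76, [280, 135, 18, 79]), (0.2, [189, 226, 26, 32])]
top fixed_jaw [(0.48, [278, 241, 28, 12])]
(595, 798, 3)
```

View pics/crop.png

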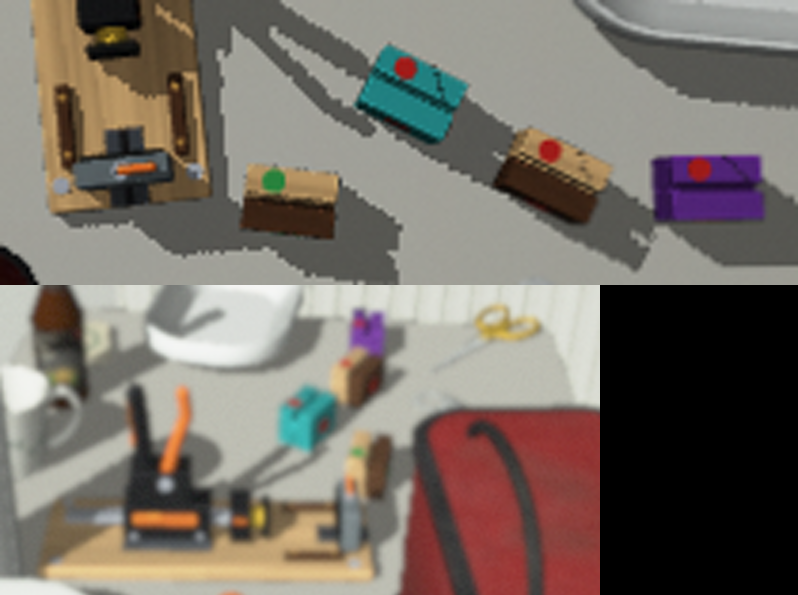

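```bash
cat > m.py <<'E'
from h import *
import pickle
D=pickle.load(open("d0.pkl","rb"))
def pick(n,t,u,v): return min(D[n,t],key=lambda d:np.hypot(d["extent"][0]+d["extent"][2]/2-u,d["extent"][1]+d["extent"][3]/2-v))["mask"]
def c0(m,z): 
    ys,xs=np.nonzero(m); return at_z((xs.mean(),ys.mean()),"top",z)
B=(.042,.060,0,.046)
for nm,t,tu,su in(("red","red_block",(405,247),(348,190)),("green","green_block",(337,254),(352,218))):
    mt,ms=pick("top",t,*tu),pick("side",t,*su); p=c0(mt,.03)
    for k in({"top":mt},{"top":mt,"side":ms}):
        x,f=fit(k,p[:2],B); print(nm,x.round(4),np.degrees(x[2]).round(1),round(f,3))
def tan(n,e):
    l,t,w,h=e; hsv=cv2.cvtColor(D[n],cv2.COLOR_BGR2HSV); m=np.zeros((400,640),np.uint8)
    s=hsv[t:t+h,l:l+w]; m[t:t+h,l:l+w]=(s[...,0]>8)&(s[...,0]<25)&(s[...,1]>70)&(s[...,2]>70)
    m=cv2.morphologyEx(m,cv2.MORPH_OPEN,np.ones((3,3))); 
    pts=cv2.findNonZero(m); H=cv2.convexHull(pts); o=np.zeros((400,640),np.uint8); cv2.fillConvexPoly(o,H,1); return o>0
mt,ms=tan("top",(258,128,62,132)),tan("side",(238,228,120,32))
p=c0(mt,.01)
for k in({"top":mt},{"side":ms},{"top":mt,"side":ms}):
    x,f=fit(k,p[:2],(.320,.110,0,.015)); print("board",x.round(4),np.degrees(x[2]).round(1),round(f,3))
for n,m in(("top",mt),("side",ms)):
    print(n,cv2.approxPolyDP(cv2.convexHull(cv2.findNonZero(m.astype(np.uint8))),4,True)[:,0].tolist())
for t,z,uv in(("dish",.04,(456,180)),("tape_roll",.015,(199,242)),("glue_bottle",.1,(180,205))): print(t,c0(pick("top",t,*uv),z).round(3))
E
python3 m.py
```

```text
red [ 0.4562 -0.1468 -0.4871] -27.9 0.046
red [ 0.4567 -0.147  -0.4599] -26.4 0.165
green [ 0.4428  0.029  -0.1709] -9.8 0.109
green [ 0.4428  0.0285 -0.1486] -8.5 0.275
board [0.6015 0.1494 0.0961] 5.5 0.018
board [0.5999 0.146  0.109 ] 6.2 0.078
board [0.6006 0.1479 0.0983] 5.6 0.127
top [[314, 251], [273, 255], [263, 137], [302, 133]]
side [[355, 228], [352, 258], [243, 256], [248, 233]]
dish [ 0.627 -0.289  0.04 ]
tape_roll [0.474 0.372 0.015]
glue_bottle [0.547 0.373 0.1  ]
```

```bash
cat > rect.py <<'E'
from h import *
import sys
a=np.radians(5.55); ex=-np.array([np.cos(a),np.sin(a),0]); ey=np.array([np.sin(a),-np.cos(a),0]); ez=np.array([0,0,1.])
O=np.array([.601,.149,0])-.018*ex
def W(x,y,z): return O+np.multiply.outer(x,ex)+np.multiply.outer(y,ey)+np.multiply.outer(z,ez)
def rect(img,n,xs,us,f): # rows us, cols xs
    X,U=np.meshgrid(xs,us); x,y,z=f(X,U); P=W(x,y,z).reshape(-1,3); q=proj(P,n).astype(np.float32).reshape(X.shape+(2,))
    return cv2.remap(img,q[...,0],q[...,1],cv2.INTER_CUBIC)
def panels(imgs,out):
    xs=np.arange(-.1,.18,.0004); o=[]
    ys=np.arange(.03,-.03,-.0004); zs=np.arange(.19,0.0,-.0005)
    for I in(rect(imgs["top"],"top",xs,ys,lambda X,U:(X,U,0*X+.051)),rect(imgs["top"],"top",xs,ys,lambda X,U:(X,U,0*X+.062)),rect(imgs["side"],"side",xs,zs[::2],lambda X,U:(X,0*X-.0,U))):
        for k in np.arange(-100,180,10):
            c=int((k+100)/.4); I[:(10 if k%50 else 20),c]=(0,0,255)
        o.append(I)
    cv2.imwrite(out,np.vstack(o))
E
python3 - <<'E'
from rect import *
panels({n:snapshot(n) for n in("top","side")},"pics/rect0.png"); print(O)
E
```

```text
[0.61891562 0.15074086 0.        ]
```

View pics/rect0.png

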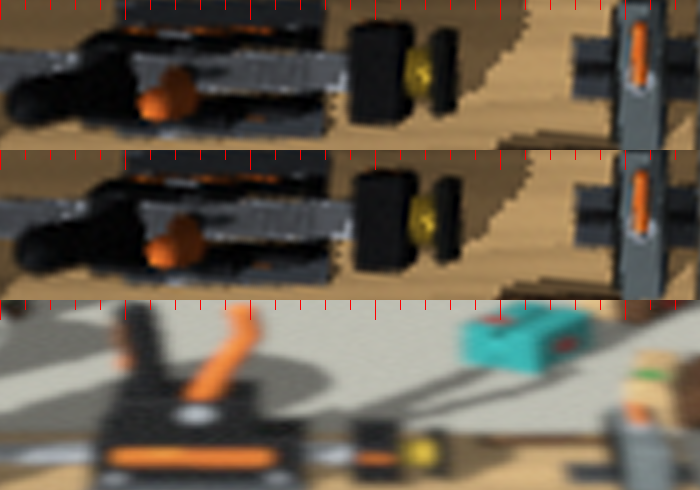

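```bash
cat > go.py <<'E'
import sys; from rect import *
def rel(x,y,z,yaw=None):  # yaw: world angle (deg) of tool y; tilt removed
    s=r.read_state(); M=R.from_rotvec(s["tool_rot"]).as_matrix(); d=M.T@(np.array([x,y,z])-s["position"])
    rv=np.zeros(3)
    if yaw is not None:
        best=None
        for k in(0,180):
            b=np.radians(yaw+k); yv=np.array([np.cos(b),np.sin(b),0]); zv=np.array([0,0,-1.]); T=np.c_[np.cross(yv,zv),yv,zv]
            q=R.from_matrix(M.T@T).as_rotvec()
            if best is None or np.linalg.norm(q)<np.linalg.norm(best): best=q
        rv=best
    return d,rv
def show(*a):
    d,rv=rel(*a); print("d",d.round(4),"r",rv.round(4))
def st():
    s=r.read_state(); print("t",round(s["t"],2),"p",s["position"].round(4),"F",s["contact_force"].round(2),"op",round(s["opening"],4),"g",round(s["grip_force"],1),"j",s["joint_pos"].round(2))
if __name__=="__main__":
    st(); show(*map(float,sys.argv[1:]))
E
python3 go.py .4565 -.147 .15 -27; python3 go.py .4565 -.147 .014 -27
```

```text
t 1.4 p [ 0.224  -0.6102  0.2313] F [0.32 0.08 0.86] op 0.0857 g 0.0 j [ 1.19  0.61 -0.01  1.42  0.01  1.1  -0.04]
d [ 0.3778 -0.3547  0.0813] r [-0.000e+00 -1.000e-04 -7.477e-01]
t 1.4 p [ 0.224  -0.6102  0.2313] F [0.32 0.08 0.86] op 0.0857 g 0.0 j [ 1.19  0.61 -0.01  1.42  0.01  1.1  -0.04]
d [ 0.3778 -0.3547  0.2173] r [-0.000e+00 -1.000e-04 -7.477e-01]
```

```bash
A='{"dx":0.378,"dy":-0.355,"dz":0.08,"rz":-0.748,"claw":1}'; python3 -m creep '[{"dx":0.378,"dy":-0.355,"dz":0.08,"rz":-0.748,"claw":1},{"dx":0.378,"dy":-0.355,"dz":0.08,"rz":-0.748,"claw":1},{"dx":0.378,"dy":-0.355,"dz":0.08,"rz":-0.748,"claw":1},{"dx":0.378,"dy":-0.355,"dz":0.08,"rz":-0.748,"claw":1},{"dx":0.378,"dy":-0.355,"dz":0.08,"rz":-0.748,"claw":1},{"dx":0.378,"dy":-0.355,"dz":0.08,"rz":-0.748,"claw":1},{"dx":0.378,"dy":-0.355,"dz":0.08,"rz":-0.748,"claw":1},{"dx":0.378,"dy":-0.355,"dz":0.08,"rz":-0.748,"claw":1},{"dx":0.378,"dy":-0.355,"dz":0.08,"rz":-0.748,"claw":1},{"dx":0.378,"dy":-0.355,"dz":0.08,"rz":-0.748,"claw":1},{"dx":0.378,"dy":-0.355,"dz":0.08,"rz":-0.748,"claw":1},{"dx":0.378,"dy":-0.355,"dz":0.08,"rz":-0.748,"claw":1}]' 40; python3 go.py .4565 -.147 .014 -27
```

```text
t 1.4 p [ 0.224  -0.6102  0.2313] F [0.32 0.08 0.86] op 0.0857 g 0.0 j [ 1.19  0.61 -0.01  1.42  0.01  1.1  -0.04]
d [ 0.3778 -0.3547  0.2173] r [-0.000e+00 -1.000e-04 -7.477e-01]validation failed for argument at $[0]...
```

```bash
python3 -m creep '[{"rx":0.0,"ry":0.0,"rz":-0.748,"dx":0.378,"dy":-0.355,"dz":0.08,"claw":1.0},{"rx":0.0,"ry":0.0,"rz":-0.748,"dx":0.378,"dy":-0.355,"dz":0.08,"claw":1.0},{"rx":0.0,"ry":0.0,"rz":-0.748,"dx":0.378,"dy":-0.355,"dz":0.08,"claw":1.0},{"rx":0.0,"ry":0.0,"rz":-0.748,"dx":0.378,"dy":-0.355,"dz":0.08,"claw":1.0},{"rx":0.0,"ry":0.0,"rz":-0.748,"dx":0.378,"dy":-0.355,"dz":0.08,"claw":1.0},{"rx":0.0,"ry":0.0,"rz":-0.748,"dx":0.378,"dy":-0.355,"dz":0.08,"claw":1.0},{"rx":0.0,"ry":0.0,"rz":-0.748,"dx":0.378,"dy":-0.355,"dz":0.08,"claw":1.0},{"rx":0.0,"ry":0.0,"rz":-0.748,"dx":0.378,"dy":-0.355,"dz":0.08,"claw":1.0},{"rx":0.0,"ry":0.0,"rz":-0.748,"dx":0.378,"dy":-0.355,"dz":0.08,"claw":1.0},{"rx":0.0,"ry":0.0,"rz":-0.748,"dx":0.378,"dy":-0.355,"dz":0.08,"claw":1.0},{"rx":0.0,"ry":0.0,"rz":-0.748,"dx":0.378,"dy":-0.355,"dz":0.08,"claw":1.0},{"rx":0.0,"ry":0.0,"rz":-0.748,"dx":0.378,"dy":-0.355,"dz":0.08,"claw":1.0}]' 40; python3 go.py .4565 -.147 .014 -27
```

```text
t: 2.6
position: [0.4586, -0.1416, 0.1513]
tool_rot: [-2.67, -1.653, -0.004]
contact_force: [0.4, 0.6, 0.7]
opening: 0.0855
grip_force: 0.0
t 2.6 p [ 0.4586 -0.1416  0.1513] F [0.37 0.56 0.68] op 0.0855 g 0.0 j [ 0.42  0.47 -0.24  2.    0.16  0.69 -0.38]
d [-0.0062  0.0005  0.1373] r [ 0.0002 -0.0031  0.0094]
```

```bash
python3 -m creep '[{"rx":0.0,"ry":0.0,"rz":0.0,"dx":0.0,"dy":0.0,"dz":0.03,"claw":1.0},{"rx":0.0,"ry":0.0,"rz":0.0,"dx":0.0,"dy":0.0,"dz":0.06,"claw":1.0},{"rx":0.0,"ry":0.0,"rz":0.0,"dx":0.0,"dy":0.0,"dz":0.06,"claw":1.0}]'; python3 go.py .4565 -.147 .014 -27
```

```text
t: 2.9
position: [0.4536, -0.1474, 0.0888]
tool_rot: [-2.676, -1.637, 0.009]
contact_force: [-1.2, 0.5, 0.6]
opening: 0.0851
grip_force: 0.0
t 2.9 p [ 0.4536 -0.1474  0.0888] F [-1.16  0.46  0.55] op 0.0851 g 0.0 j [ 0.4   0.58 -0.19  2.06  0.21  0.54 -0.42]
d [0.0018 0.0029 0.0748] r [-0.007   0.0024 -0.0013]
```

```bash
python3 -m creep '[{"rx":0.0,"ry":0.0,"rz":0.0,"dx":0.001,"dy":0.002,"dz":0.04,"claw":1.0},{"rx":0.0,"ry":0.0,"rz":0.0,"dx":0.001,"dy":0.002,"dz":0.075,"claw":1.0},{"rx":0.0,"ry":0.0,"rz":0.0,"dx":0.001,"dy":0.002,"dz":0.075,"claw":1.0},{"rx":0.0,"ry":0.0,"rz":0.0,"dx":0.001,"dy":0.002,"dz":0.075,"claw":0.4},{"rx":0.0,"ry":0.0,"rz":0.0,"dx":0.001,"dy":0.002,"dz":0.075,"claw":0.3},{"rx":0.0,"ry":0.0,"rz":0.0,"dx":0.001,"dy":0.002,"dz":0.075,"claw":0.3},{"rx":0.0,"ry":0.0,"rz":0.0,"dx":0.001,"dy":0.002,"dz":0.075,"claw":0.3},{"rx":0.0,"ry":0.0,"rz":0.0,"dx":0.001,"dy":0.002,"dz":0.075,"claw":0.3}]' 40; python3 go.py .4565 -.147 .17 -27
```

```text
t: 3.7
position: [0.4599, -0.1472, 0.0184]
tool_rot: [2.676, 1.64, 0.004]
contact_force: [-0.8, -0.1, 5.8]
opening: 0.0413
grip_force: 41.6
t 3.7 p [ 0.4599 -0.1472  0.0184] F [-0.77 -0.1   5.8 ] op 0.0413 g 41.6 j [ 0.36  0.71 -0.14  2.09  0.26  0.35 -0.46]
d [-0.0013 -0.0026 -0.1516] r [ 0.0036 -0.0005 -0.0002]
```

```bash
python3 -m creep '[{"rx":0.0,"ry":0.0,"rz":0.0,"dx":0.0,"dy":0.0,"dz":-0.03,"claw":0.3},{"rx":0.0,"ry":0.0,"rz":0.0,"dx":0.0,"dy":0.0,"dz":-0.07,"claw":0.3},{"rx":0.0,"ry":0.0,"rz":0.0,"dx":0.0,"dy":0.0,"dz":-0.12,"claw":0.3},{"rx":0.0,"ry":0.0,"rz":0.0,"dx":0.0,"dy":0.0,"dz":-0.12,"claw":0.3}]'; python3 go.py .627 -.289 .12 -15;python3 go.py .627 -.289 .034 -15
```

```text
t: 4.1
position: [0.4632, -0.1477, 0.1431]
tool_rot: [2.669, 1.635, 0.016]
contact_force: [0.7, 0.1, -1.4]
opening: 0.0412
grip_force: 41.3
t 4.1 p [ 0.4632 -0.1477  0.1431] F [ 0.7   0.08 -1.38] op 0.0412 g 41.3 j [ 0.43  0.49 -0.24  2.    0.18  0.66 -0.4 ]
d [-0.0516  0.2097  0.0262] r [ 0.0154 -0.0014 -0.2095]
t 4.1 p [ 0.4632 -0.1477  0.1431] F [ 0.7   0.08 -1.38] op 0.0412 g 41.3 j [ 0.43  0.49 -0.24  2.    0.18  0.66 -0.4 ]
d [-0.0518  0.2084  0.1121] r [ 0.0154 -0.0014 -0.2095]
```

```bash
python3 -m creep '[{"rx":0.0,"ry":0.0,"rz":-0.1,"dx":-0.012,"dy":0.05,"dz":0.0,"claw":0.3},{"rx":0.0,"ry":0.0,"rz":-0.2,"dx":-0.025,"dy":0.1,"dz":0.0,"claw":0.3},{"rx":0.0,"ry":0.0,"rz":-0.2,"dx":-0.038,"dy":0.15,"dz":0.0,"claw":0.3},{"rx":0.0,"ry":0.0,"rz":-0.2,"dx":-0.05,"dy":0.195,"dz":0.0,"claw":0.3},{"rx":0.0,"ry":0.0,"rz":-0.2,"dx":-0.052,"dy":0.208,"dz":0.01,"claw":0.3},{"rx":0.0,"ry":0.0,"rz":-0.2,"dx":-0.052,"dy":0.208,"dz":0.03,"claw":0.3},{"rx":0.0,"ry":0.0,"rz":-0.2,"dx":-0.052,"dy":0.208,"dz":0.03,"claw":0.3}]'; python3 go.py .627 -.289 .034 -15; python3 - <<'E'
from h import *
cv2.imwrite("pics/top1.png",cv2.resize(snapshot("top")[110:270,250:530],None,fx=2.8,fy=2.8)); print(spot_in("dish","top")[:1])
E
```

```text
t: 4.8
position: [0.6179, -0.287, 0.1031]
tool_rot: [-2.497, -1.897, 0.006]
contact_force: [-0.3, 0.7, -1.1]
opening: 0.0415
grip_force: 41.2
t 4.8 p [ 0.6179 -0.287   0.1031] F [-0.31  0.72 -1.15] op 0.0415 g 41.2 j [ 0.55  0.81 -0.28  1.45  0.25  0.93 -0.07]
d [0.0004 0.0098 0.069 ] r [-0.0073 -0.0006 -0.0096]
[{'extent': [404.3, 142.3, 107.4, 73.5], 'p': 0.74}]
```

View pics/top1.png

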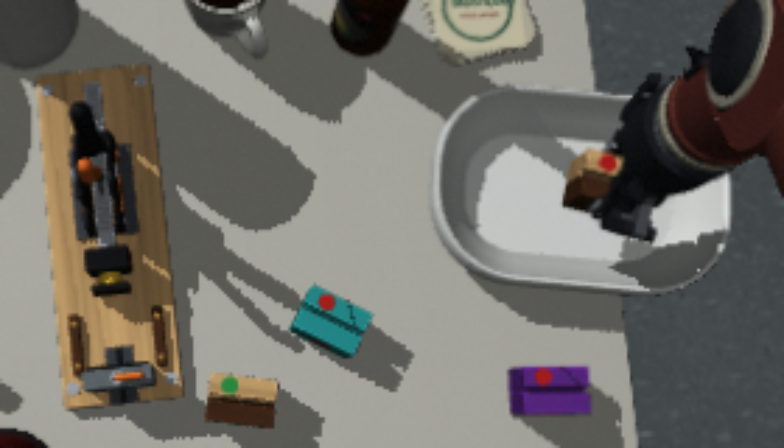

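Red-dotted block is held over the dish (about (595,175) in the crop); the other things are untouched. Lowering it.

```bash
python3 -m creep '[{"rx":0.0,"ry":0.0,"rz":0.0,"dx":0.0,"dy":0.005,"dz":0.03,"claw":0.3},{"rx":0.0,"ry":0.0,"rz":0.0,"dx":0.0,"dy":0.006,"dz":0.055,"claw":0.3},{"rx":0.0,"ry":0.0,"rz":0.0,"dx":0.0,"dy":0.006,"dz":0.063,"claw":0.3},{"rx":0.0,"ry":0.0,"rz":0.0,"dx":0.0,"dy":0.006,"dz":0.066,"claw":0.3},{"rx":0.0,"ry":0.0,"rz":0.0,"dx":0.0,"dy":0.006,"dz":0.067,"claw":0.3}]'; python3 go.py .627 -.289 .034 -15
```

```text
t: 5.4
position: [0.6271, -0.2891, 0.0407]
tool_rot: [2.5, 1.9, 0.002]
contact_force: [0.8, 0.4, -1.4]
opening: 0.0412
grip_force: 41.2
t 5.4 p [ 0.6271 -0.2891  0.0407] F [ 0.77  0.45 -1.41] op 0.0412 g 41.2 j [ 0.54  0.89 -0.26  1.46  0.27  0.82 -0.09]
d [ 0.0001 -0.0001  0.0067] r [ 0.0022  0.0001 -0.009 ]
```

```bash
python3 -m creep '[{"rx":0.0,"ry":0.0,"rz":0.0,"dx":0.0,"dy":0.0,"dz":0.002,"claw":0.3},{"rx":0.0,"ry":0.0,"rz":0.0,"dx":0.0,"dy":0.0,"dz":0.004,"claw":0.3},{"rx":0.0,"ry":0.0,"rz":0.0,"dx":0.0,"dy":0.0,"dz":0.004,"claw":0.3}]'; python3 go.py .627 -.289 .034 -15
```

```text
t: 5.7
position: [0.6264, -0.2891, 0.0358]
tool_rot: [2.501, 1.901, 0.0]
contact_force: [-0.8, -0.4, -1.5]
opening: 0.0414
grip_force: 41.3
t 5.7 p [ 0.6264 -0.2891  0.0358] F [-0.8  -0.41 -1.52] op 0.0414 g 41.3 j [ 0.54  0.9  -0.26  1.46  0.28  0.81 -0.09]
d [0.0002 0.0005 0.0018] r [ 0.0006  0.0001 -0.0092]
```

```bash
python3 -m creep '[{"rx":0.0,"ry":0.0,"rz":0.0,"dx":0.0,"dy":0.0,"dz":0.002,"claw":0.3},{"rx":0.0,"ry":0.0,"rz":0.0,"dx":0.0,"dy":0.0,"dz":0.004,"claw":0.3},{"rx":0.0,"ry":0.0,"rz":0.0,"dx":0.0,"dy":0.0,"dz":0.004,"claw":0.3}]'; python3 go.py .627 -.289 .034 -15
```

```text
t: 6.0
position: [0.626, -0.2889, 0.0309]
tool_rot: [-2.501, -1.901, 0.001]
contact_force: [-0.5, -0.2, -0.7]
opening: 0.0412
grip_force: 41.2
t 6.0 p [ 0.626  -0.2889  0.0309] F [-0.5  -0.19 -0.69] op 0.0412 g 41.2 j [ 0.54  0.9  -0.25  1.47  0.28  0.81 -0.09]
d [ 0.0001  0.001  -0.0031] r [-0.0008 -0.0001 -0.0091]
```

```bash
python3 -m creep '[{"rx":0.0,"ry":0.0,"rz":0.0,"dx":0.0,"dy":0.0,"dz":0.001,"claw":0.3},{"rx":0.0,"ry":0.0,"rz":0.0,"dx":0.0,"dy":0.0,"dz":0.001,"claw":0.55},{"rx":0.0,"ry":0.0,"rz":0.0,"dx":0.0,"dy":0.0,"dz":0.001,"claw":0.75},{"rx":0.0,"ry":0.0,"rz":0.0,"dx":0.0,"dy":0.0,"dz":0.001,"claw":0.75},{"rx":0.0,"ry":0.0,"rz":0.0,"dx":0.0,"dy":0.0,"dz":-0.04,"claw":0.8},{"rx":0.0,"ry":0.0,"rz":0.0,"dx":0.0,"dy":0.0,"dz":-0.09,"claw":0.9},{"rx":0.0,"ry":0.0,"rz":0.0,"dx":0.0,"dy":0.0,"dz":-0.13,"claw":1.0},{"rx":0.0,"ry":0.0,"rz":0.0,"dx":0.0,"dy":0.0,"dz":-0.13,"claw":1.0}]'; python3 go.py .4428 .0287 .13 82; python3 go.py .4428 .0287 .013 82
```

```text
t: 6.8
position: [0.6308, -0.2902, 0.1696]
tool_rot: [2.491, 1.893, 0.013]
contact_force: [1.0, -0.5, 1.0]
opening: 0.0853
grip_force: 0.0
t 6.8 p [ 0.6308 -0.2902  0.1696] F [ 0.97 -0.51  0.95] op 0.0853 g 0.0 j [ 0.55  0.75 -0.29  1.36  0.23  1.05 -0.05]
d [ 0.2569 -0.2672  0.0351] r [ 0.0136 -0.0103  1.439 ]
t 6.8 p [ 0.6308 -0.2902  0.1696] F [ 0.97 -0.51  0.95] op 0.0853 g 0.0 j [ 0.55  0.75 -0.29  1.36  0.23  1.05 -0.05]
d [ 0.257  -0.2691  0.1521] r [ 0.0136 -0.0103  1.439 ]
```

```bash
python3 -m creep '[{"rx":0.0,"ry":0.0,"rz":0.14,"dx":0.034,"dy":-0.035,"dz":0.0,"claw":1.0},{"rx":0.0,"ry":0.0,"rz":0.28,"dx":0.068,"dy":-0.07,"dz":0.0,"claw":1.0},{"rx":0.0,"ry":0.0,"rz":0.42,"dx":0.1,"dy":-0.105,"dz":0.0,"claw":1.0},{"rx":0.0,"ry":0.0,"rz":0.56,"dx":0.13,"dy":-0.14,"dz":0.0,"claw":1.0},{"rx":0.0,"ry":0.0,"rz":0.7,"dx":0.165,"dy":-0.175,"dz":0.0,"claw":1.0},{"rx":0.0,"ry":0.0,"rz":0.84,"dx":0.2,"dy":-0.21,"dz":0.0,"claw":1.0},{"rx":0.0,"ry":0.0,"rz":0.98,"dx":0.23,"dy":-0.24,"dz":0.01,"claw":1.0},{"rx":0.0,"ry":0.0,"rz":1.12,"dx":0.25,"dy":-0.26,"dz":0.02,"claw":1.0},{"rx":0.0,"ry":0.0,"rz":1.26,"dx":0.257,"dy":-0.268,"dz":0.04,"claw":1.0},{"rx":0.0,"ry":0.0,"rz":1.4,"dx":0.257,"dy":-0.268,"dz":0.06,"claw":1.0},{"rx":0.0,"ry":0.0,"rz":1.44,"dx":0.257,"dy":-0.268,"dz":0.07,"claw":1.0},{"rx":0.0,"ry":0.0,"rz":1.44,"dx":0.257,"dy":-0.268,"dz":0.07,"claw":1.0}]'; python3 go.py .4428 .0287 .013 82; python3 - <<'E'
from h import *
cv2.imwrite("pics/top2.png",cv2.resize(snapshot("top")[110:300,240:530],None,fx=2.7,fy=2.7)); 
E
```

```text
t: 8.0
position: [0.436, 0.0303, 0.0903]
tool_rot: [3.133, -0.217, -0.004]
contact_force: [0.1, 0.6, 0.8]
opening: 0.0856
grip_force: 0.0
t 8.0 p [0.436  0.0303 0.0903] F [0.11 0.56 0.8 ] op 0.0856 g 0.0 j [-0.18  0.53  0.08  2.17 -0.1   0.45 -1.73]
d [0.0071 0.0005 0.0772] r [0.001  0.0027 0.0011]
```

View pics/top2.png

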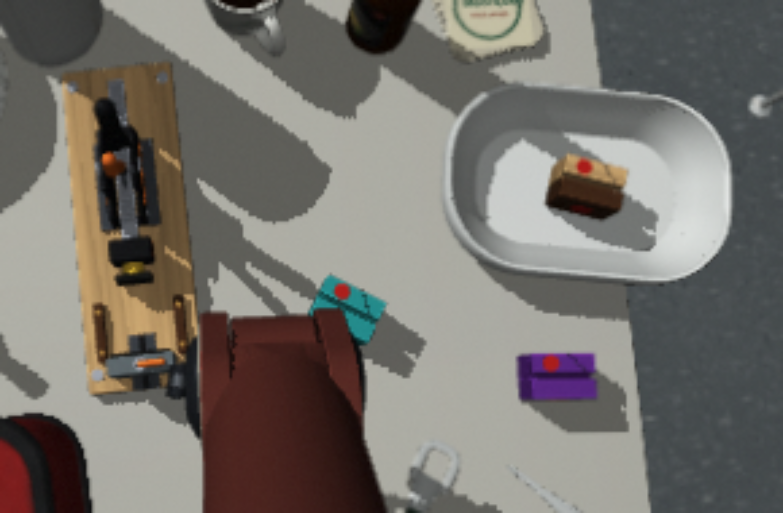

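Red block stands in the dish (588,187 in crop); green is hidden under the arm. Descending on green.

```bash
python3 -m creep '[{"rx":0.0,"ry":0.0,"rz":0.0,"dx":0.004,"dy":0.0,"dz":0.02,"claw":0.9},{"rx":0.0,"ry":0.0,"rz":0.0,"dx":0.004,"dy":0.0,"dz":0.04,"claw":0.9},{"rx":0.0,"ry":0.0,"rz":0.0,"dx":0.004,"dy":0.0,"dz":0.04,"claw":0.9}]' 40; python3 go.py .4428 .0287 .014 82
```

```text
t: 8.35
position: [0.4403, 0.0293, 0.0505]
tool_rot: [3.134, -0.22, -0.004]
contact_force: [-0.9, -0.1, 0.2]
opening: 0.0769
grip_force: 0.0
t 8.35 p [0.4403 0.0293 0.0505] F [-0.86 -0.09  0.18] op 0.0769 g 0.0 j [-0.16  0.61  0.06  2.19 -0.11  0.35 -1.72]
d [0.0026 0.0002 0.0365] r [ 0.0003  0.0024 -0.0003]
```

```bash
python3 -m creep '[{"rx":0.0,"ry":0.0,"rz":0.0,"dx":0.002,"dy":0.0,"dz":0.015,"claw":0.9},{"rx":0.0,"ry":0.0,"rz":0.0,"dx":0.002,"dy":0.0,"dz":0.03,"claw":0.9},{"rx":0.0,"ry":0.0,"rz":0.0,"dx":0.002,"dy":0.0,"dz":0.036,"claw":0.9},{"rx":0.0,"ry":0.0,"rz":0.0,"dx":0.002,"dy":0.0,"dz":0.036,"claw":0.9},{"rx":0.0,"ry":0.0,"rz":0.0,"dx":0.002,"dy":0.0,"dz":0.036,"claw":0.5},{"rx":0.0,"ry":0.0,"rz":0.0,"dx":0.002,"dy":0.0,"dz":0.036,"claw":0.5},{"rx":0.0,"ry":0.0,"rz":0.0,"dx":0.002,"dy":0.0,"dz":0.036,"claw":0.5},{"rx":0.0,"ry":0.0,"rz":0.0,"dx":0.002,"dy":0.0,"dz":0.036,"claw":0.5}]' 40; python3 go.py .5015 .1393 .1 95.55
```

```text
t: 9.15
position: [0.4433, 0.0293, 0.0164]
tool_rot: [-3.134, 0.22, -0.003]
contact_force: [-0.7, -0.2, 6.2]
opening: 0.0592
grip_force: 44.3
t 9.15 p [0.4433 0.0293 0.0164] F [-0.71 -0.2   6.19] op 0.0592 g 44.3 j [-0.15  0.68  0.05  2.2  -0.12  0.26 -1.71]
d [ 0.0424 -0.1171 -0.0835] r [ 0.     -0.0018 -0.2372]
```

```bash
python3 -m creep '[{"rx":0.0,"ry":0.0,"rz":0.0,"dx":0.0,"dy":0.0,"dz":-0.03,"claw":0.5},{"rx":0.0,"ry":0.0,"rz":0.0,"dx":0.0,"dy":0.0,"dz":-0.07,"claw":0.5},{"rx":0.0,"ry":0.0,"rz":-0.06,"dx":0.0,"dy":0.0,"dz":-0.11,"claw":0.5},{"rx":0.0,"ry":0.0,"rz":-0.12,"dx":0.01,"dy":-0.03,"dz":-0.115,"claw":0.5},{"rx":0.0,"ry":0.0,"rz":-0.18,"dx":0.025,"dy":-0.07,"dz":-0.115,"claw":0.5},{"rx":0.0,"ry":0.0,"rz":-0.237,"dx":0.038,"dy":-0.107,"dz":-0.115,"claw":0.5},{"rx":0.0,"ry":0.0,"rz":-0.237,"dx":0.042,"dy":-0.117,"dz":-0.115,"claw":0.5},{"rx":0.0,"ry":0.0,"rz":-0.237,"dx":0.042,"dy":-0.117,"dz":-0.115,"claw":0.5}]'; python3 go.py .5015 .1393 .035 95.55; python3 - <<'E'
from h import *
a,b=snapshot("top")[120:270,240:360],snapshot("side")[130:270,230:390]
c=np.zeros((600,800,3),np.uint8); A=cv2.resize(a,None,fx=3.2,fy=3.2); c[:480,:384]=A; B=cv2.resize(b,None,fx=2.55,fy=2.55); c[:B.shape[0],390:390+B.shape[1]]=B; cv2.imwrite("pics/p3.png",c)
E
```

```text
t: 9.95
position: [0.5008, 0.1417, 0.1303]
tool_rot: [-3.137, -0.158, -0.001]
contact_force: [0.4, 0.1, -0.3]
opening: 0.0593
grip_force: 44.0
t 9.95 p [0.5008 0.1417 0.1303] F [ 0.45  0.15 -0.28] op 0.0593 g 44.0 j [-0.35  0.55  0.04  1.92 -0.04  0.68 -1.75]
d [0.0004 0.0026 0.0953] r [-0.0011 -0.0004  0.0035]
```

View pics/p3.png

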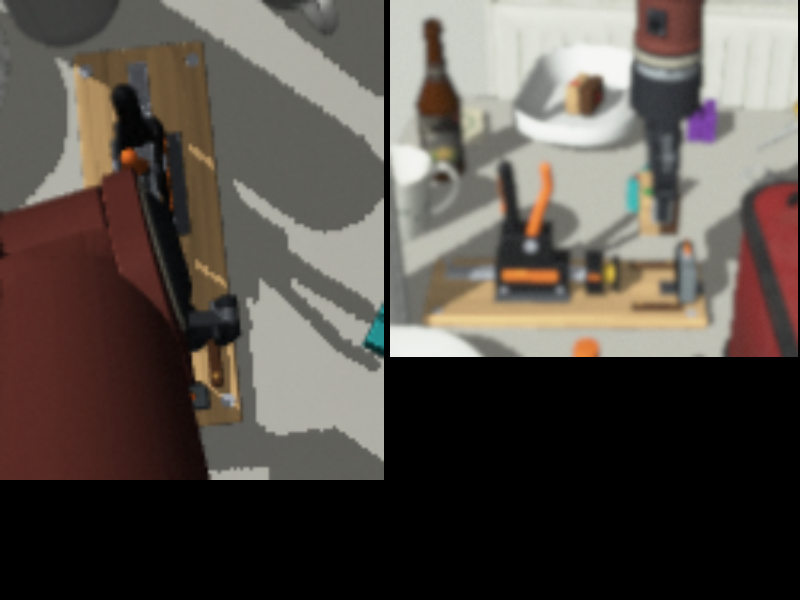

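Block held upright between nose and fixed jaw, seam across the clamp axis (side crop 640–678, jaw face ≈680). Descend, 2 mm further towards the nose.

```bash
python3 -m creep '[{"rx":0.0,"ry":0.0,"rz":0.003,"dx":0.002,"dy":0.002,"dz":0.03,"claw":0.5},{"rx":0.0,"ry":0.0,"rz":0.003,"dx":0.002,"dy":0.002,"dz":0.055,"claw":0.5},{"rx":0.0,"ry":0.0,"rz":0.003,"dx":0.002,"dy":0.002,"dz":0.06,"claw":0.5},{"rx":0.0,"ry":0.0,"rz":0.003,"dx":0.002,"dy":0.002,"dz":0.06,"claw":0.5}]'; python3 go.py .5035 .1395 .034 95.55
```

```text
t: 10.45
position: [0.5019, 0.136, 0.0699]
tool_rot: [3.137, 0.144, -0.004]
contact_force: [-0.4, -0.4, -1.0]
opening: 0.0593
grip_force: 44.0
t 10.45 p [0.5019 0.136  0.0699] F [-0.44 -0.4  -1.  ] op 0.0593 g 44.0 j [-0.33  0.64  0.04  1.96 -0.04  0.54 -1.74]
d [ 0.002  -0.0034  0.0359] r [ 0.0013  0.0027 -0.0052]
```

```bash
python3 -m creep '[{"rx":0.0,"ry":0.0,"rz":-0.005,"dx":0.002,"dy":-0.0035,"dz":0.01,"claw":0.5},{"rx":0.0,"ry":0.0,"rz":-0.005,"dx":0.002,"dy":-0.0035,"dz":0.02,"claw":0.5},{"rx":0.0,"ry":0.0,"rz":-0.005,"dx":0.002,"dy":-0.0035,"dz":0.028,"claw":0.5},{"rx":0.0,"ry":0.0,"rz":-0.005,"dx":0.002,"dy":-0.0035,"dz":0.032,"claw":0.5},{"rx":0.0,"ry":0.0,"rz":-0.005,"dx":0.002,"dy":-0.0035,"dz":0.032,"claw":0.5}]'; python3 go.py .5035 .1395 .032 95.55
```

```text
t: 10.95
position: [0.5042, 0.1414, 0.0393]
tool_rot: [-3.138, -0.156, 0.001]
contact_force: [-2.4, -0.4, 8.0]
opening: 0.0594
grip_force: 45.1
t 10.95 p [0.5042 0.1414 0.0393] F [-2.41 -0.42  7.95] op 0.0594 g 45.1 j [-0.34  0.7   0.03  1.97 -0.05  0.47 -1.74]
d [-0.0009  0.0018  0.0073] r [-0.0002  0.0007  0.0022]
```

```bash
python3 -m creep '[{"rx":0.0,"ry":0.0,"rz":0.0,"dx":0.0,"dy":0.0,"dz":-0.004,"claw":0.5},{"rx":0.0,"ry":0.0,"rz":0.0,"dx":0.0,"dy":0.002,"dz":-0.004,"claw":0.5},{"rx":0.0,"ry":0.0,"rz":0.0,"dx":0.0,"dy":0.0035,"dz":-0.003,"claw":0.5},{"rx":0.0,"ry":0.0,"rz":0.0,"dx":0.0,"dy":0.0035,"dz":-0.003,"claw":0.5}]'; python3 go.py .5035 .138 .032 95.55; python3 - <<'E'
from rect import *
I={n:snapshot(n) for n in("top","side")}
# strips: clamp y cross-section at several x on board/strip top z=.023, from first clean picture
import pickle
D=pickle.load(open("d0.pkl","rb")); xs=np.arange(.1,.14,.002); ys=np.arange(.07,-.07,-.001)
P=rect(D["top"],"top",xs,ys,lambda X,U:(X,U,0*X+.023)).astype(float).mean(2)
for z in(0,):
  p=P[:,:8].mean(1); print([(round(y*1000),int(v)) for y,v in zip(ys,p)])
E
```

```text
t: 11.35
position: [0.5047, 0.1373, 0.041]
tool_rot: [3.137, 0.154, -0.001]
contact_force: [0.5, -0.7, -0.7]
opening: 0.0593
grip_force: 44.0
t 11.35 p [0.5047 0.1373 0.041 ] F [ 0.53 -0.67 -0.66] op 0.0593 g 44.0 j [-0.33  0.7   0.03  1.97 -0.04  0.48 -1.74]
d [-0.0012 -0.0008  0.009 ] r [0.0004 0.0007 0.0013]
[(70, 128), (69, 117), (68, 105), (67, 91), (66, 81), (65, 81), (64, 84), (63, 84), (62, 84), (61, 84), (60, 84), (59, 84), (58, 84), (57, 79), (56, 72), (55, 67), (54, 78), (53, 107), (52, 133), (51, 134), (50, 111), (49, 86), (48, 77), (47, 79), (46, 77), (45, 68), (44, 55), (43, 40), (42, 33), (41, 38), (40, 50), (39, 59), (38, 63), (37, 59), (36, 52), (35, 49), (34, 52), (33, 66), (32, 82), (31, 94), (30, 99), (29, 97), (28, 98), (27, 102), (26, 105), (25, 104), (24, 101), (23, 98), (22, 100), (21, 103), (20, 101), (19, 98), (18, 97), (17, 101), (16, 106), (15, 109), (14, 108), (13, 110), (12, 114), (11, 120), (10, 124), (9, 126), (8, 132), (7, 139), (6, 145), (5, 147), (4, 145), (3, 144), (2, 145), (1, 146), (0, 146), (-1, 146), (-2, 146), (-3, 145), (-4, 143), (-5, 142), (-6, 140), (-7, 139), (-8, 140), (-9, 141), (-10, 142), (-11, 140), (-12, 137), (-13, 133), (-14, 129), (-15, 128), (-16, 129), (-17, 131), (-18, 134), (-19, 135), (-20, 136), (-21, 136), (-22, 135), (-23, 133), (-24, 128), (-25, 120), (-26, 105), (-27, 89), (-28, 76), (-29, 70), (-30, 68), (-31, 58), (-32, 43), (-33, 31), (-34, 29), (-35, 37), (-36, 49), (-37, 56), (-38, 58), (-39, 56), (-40, 52), (-41, 58), (-42, 73), (-43, 96), (-44, 121), (-45, 137), (-46, 145), (-47, 146), (-48, 142), (-49, 138), (-50, 135), (-51, 135), (-52, 136), (-53, 139), (-54, 143), (-55, 149), (-56, 156), (-57, 160), (-58, 159), (-59, 158), (-60, 158), (-61, 158), (-62, 158), (-63, 158), (-64, 158), (-65, 159), (-66, 159), (-67, 159), (-68, 158), (-69, 158)]
```

```bash
python3 -m creep '[{"rx":0.0,"ry":0.0,"rz":0.0,"dx":0.0,"dy":-0.001,"dz":0.003,"claw":0.5},{"rx":0.0,"ry":0.0,"rz":0.0,"dx":0.0,"dy":-0.001,"dz":0.006,"claw":0.5},{"rx":0.0,"ry":0.0,"rz":0.0,"dx":0.0,"dy":-0.001,"dz":0.006,"claw":0.5}]'; python3 go.py .5035 .1387 .032 95.55
```

```text
t: 11.75
position: [0.5044, 0.139, 0.0348]
tool_rot: [3.138, 0.156, -0.002]
contact_force: [0.4, -0.2, -1.3]
opening: 0.0595
grip_force: 44.0
t 11.75 p [0.5044 0.139  0.0348] F [ 0.45 -0.18 -1.29] op 0.0595 g 44.0 j [-0.33  0.71  0.03  1.97 -0.04  0.46 -1.74]
d [-0.0009  0.0002  0.0028] r [0.0001 0.0012 0.0023]
```

Past the strips with no force. Last 3 mm, then release and rise.

```bash
python3 -m creep '[{"rx":0.0,"ry":0.0,"rz":0.0,"dx":0.0,"dy":0.0,"dz":0.002,"claw":0.5},{"rx":0.0,"ry":0.0,"rz":0.0,"dx":0.0,"dy":0.0,"dz":0.003,"claw":0.5},{"rx":0.0,"ry":0.0,"rz":0.0,"dx":0.0,"dy":0.0,"dz":0.003,"claw":0.5}]'; python3 go.py .5035 .1387 .032 95.55
```

```text
t: 12.05
position: [0.5047, 0.1389, 0.0322]
tool_rot: [3.138, 0.155, -0.0]
contact_force: [0.4, -0.5, -0.3]
opening: 0.0595
grip_force: 44.0
t 12.05 p [0.5047 0.1389 0.0322] F [ 0.35 -0.47 -0.32] op 0.0595 g 44.0 j [-0.33  0.71  0.03  1.97 -0.05  0.46 -1.74]
d [-0.0012  0.0001  0.0002] r [0.     0.0003 0.002 ]
```

```bash
python3 -m creep '[{"rx":0.0,"ry":0.0,"rz":0.0,"dx":0.0,"dy":0.0,"dz":0.0,"claw":0.75},{"rx":0.0,"ry":0.0,"rz":0.0,"dx":0.0,"dy":0.0,"dz":0.0,"claw":0.85},{"rx":0.0,"ry":0.0,"rz":0.0,"dx":0.0,"dy":0.0,"dz":0.0,"claw":0.85},{"rx":0.0,"ry":0.0,"rz":0.0,"dx":0.0,"dy":0.0,"dz":-0.03,"claw":0.85},{"rx":0.0,"ry":0.0,"rz":0.0,"dx":0.0,"dy":0.0,"dz":-0.08,"claw":0.85},{"rx":0.0,"ry":0.0,"rz":0.0,"dx":0.0,"dy":0.0,"dz":-0.13,"claw":0.5},{"rx":0.0,"ry":0.0,"rz":0.0,"dx":0.0,"dy":0.0,"dz":-0.16,"claw":0.2},{"rx":0.0,"ry":0.0,"rz":0.0,"dx":0.0,"dy":0.0,"dz":-0.16,"claw":0.0},{"rx":0.0,"ry":0.0,"rz":0.0,"dx":0.0,"dy":0.0,"dz":-0.16,"claw":0.0}]'; python3 - <<'E'
from rect import *
import go; go.st()
go.show(*W(.035,0.001,.135),95.55)
panels({n:snapshot(n) for n in("top","side")},"pics/rect1.png")
E
```

```text
t: 12.95
position: [0.5047, 0.1389, 0.1928]
tool_rot: [-3.137, -0.155, -0.002]
contact_force: [1.0, -0.2, -0.4]
opening: 0.0139
grip_force: 0.0
t 12.95 p [0.5047 0.1389 0.1928] F [ 0.97 -0.23 -0.45] op 0.0139 g 0.0 j [-0.35  0.46  0.05  1.84 -0.03  0.84 -1.75]
d [0.0797 0.0004 0.0579] r [-0.0003 -0.0012  0.002 ]
```

View pics/rect1.png

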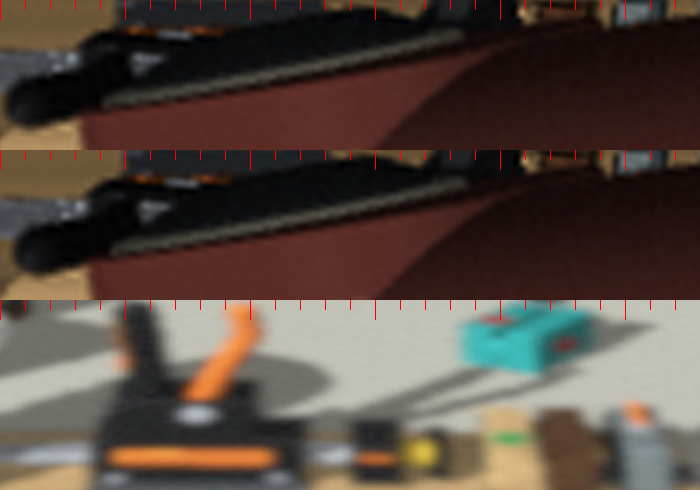

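Green block stands upright in the bed (side panel cols 485–600, jaw face ≈612, nose ≈445). Now the fist goes in front of the trigger.

```bash
python3 -m creep '[{"rx":0.0,"ry":0.0,"rz":0.002,"dx":0.04,"dy":0.0,"dz":0.0,"claw":0.0},{"rx":0.0,"ry":0.0,"rz":0.002,"dx":0.075,"dy":0.0,"dz":0.015,"claw":0.0},{"rx":0.0,"ry":0.0,"rz":0.002,"dx":0.08,"dy":0.0,"dz":0.045,"claw":0.0},{"rx":0.0,"ry":0.0,"rz":0.002,"dx":0.08,"dy":0.0,"dz":0.058,"claw":0.0},{"rx":0.0,"ry":0.0,"rz":0.002,"dx":0.08,"dy":0.0,"dz":0.058,"claw":0.0}]'; cat > f.py <<'E'
from go import *
def stat(N=8):
    L=[]
    for _ in range(N): snapshot("top"); s=r.read_state(); L.append(np.r_[(s["position"]-O)@np.c_[ex,ey,ez],s["contact_force"]@np.c_[ex,ey,ez]])
    L=np.array(L); print("t",round(s["t"],2),"clamp xyz mm",(L[:,:3].mean(0)*1e3).round(2),"F",L[:,3:].mean(0).round(2),"+-",L[:,3].std().round(2))
if __name__=="__main__": stat()
E
python3 f.py; python3 -c "
from go import *
show(*W(.025,0.001,.135),95.55)"
```

```text
t: 13.55
position: [0.5812, 0.1461, 0.1305]
tool_rot: [3.136, 0.152, -0.014]
contact_force: [-0.4, 0.1, -0.3]
opening: -0.0005
grip_force: 0.0
t 13.95 clamp xyz mm [ 34.91   0.41 134.99] F [-0.15  0.12  0.23] +- 0.51
d [0.0094 0.0006 0.0005] r [-0.0004 -0.0018  0.0001]
```

```bash
python3 -m creep '[{"rx":0.0,"ry":0.0,"rz":0.0,"dx":0.008,"dy":0.0,"dz":0.0,"claw":0.0},{"rx":0.0,"ry":0.0,"rz":0.0,"dx":0.012,"dy":0.0,"dz":0.0,"claw":0.0},{"rx":0.0,"ry":0.0,"rz":0.0,"dx":0.014,"dy":0.0,"dz":0.0,"claw":0.0}]'; python3 f.py;  python3 -m creep '[{"rx":0.0,"ry":0.0,"rz":0.0,"dx":0.004,"dy":0.0,"dz":0.0,"claw":0.0},{"rx":0.0,"ry":0.0,"rz":0.0,"dx":0.004,"dy":0.0,"dz":0.0,"claw":0.0}]'; python3 f.py;  python3 -m creep '[{"rx":0.0,"ry":0.0,"rz":0.0,"dx":0.004,"dy":0.0,"dz":0.0,"claw":0.0},{"rx":0.0,"ry":0.0,"rz":0.0,"dx":0.004,"dy":0.0,"dz":0.0,"claw":0.0}]'; python3 f.py
```

```text
t: 14.25
position: [0.5992, 0.1482, 0.1344]
tool_rot: [-3.138, -0.152, -0.001]
contact_force: [0.9, 0.2, 0.1]
opening: -0.0001
grip_force: 0.0
t 14.65 clamp xyz mm [ 20.64   0.6  134.25] F [-0.47 -0.23  0.16] +- 0.32
t: 14.85
position: [0.603, 0.1486, 0.1344]
tool_rot: [-3.138, -0.152, -0.001]
contact_force: [0.2, -0.8, -0.1]
opening: 0.0003
grip_force: 0.0
t 15.25 clamp xyz mm [ 16.7    0.58 134.33] F [-0.22 -0.04  0.12] +- 0.29
t: 15.45
position: [0.6056, 0.1489, 0.1342]
tool_rot: [3.138, 0.152, -0.004]
contact_force: [-3.8, -0.8, 1.8]
opening: 0.0002
grip_force: 1.2
t 15.85 clamp xyz mm [ 13.3    0.59 134.23] F [3.12 0.42 1.66] +- 0.42
```

```bash
sed -i 's/else stat()//; s/: stat()/: stat(int(sys.argv[1]) if len(sys.argv)>1 else 8)/' f.py
python3 -m creep '[{"rx":0.0,"ry":0.0,"rz":0.0,"dx":0.002,"dy":0.0,"dz":0.0,"claw":0.0},{"rx":0.0,"ry":0.0,"rz":0.0,"dx":0.004,"dy":0.0,"dz":0.0,"claw":0.0}]' >/dev/null; python3 f.py 5;  python3 -m creep '[{"rx":0.0,"ry":0.0,"rz":0.0,"dx":0.002,"dy":0.0,"dz":0.0,"claw":0.0},{"rx":0.0,"ry":0.0,"rz":0.0,"dx":0.004,"dy":0.0,"dz":0.0,"claw":0.0}]'>/dev/null; python3 f.py 5;  python3 -m creep '[{"rx":0.0,"ry":0.0,"rz":0.0,"dx":0.002,"dy":0.0,"dz":0.0,"claw":0.0},{"rx":0.0,"ry":0.0,"rz":0.0,"dx":0.004,"dy":0.0,"dz":0.0,"claw":0.0}]'>/dev/null; python3 f.py 5; python3 -m creep '[{"rx":0.0,"ry":0.0,"rz":0.0,"dx":0.002,"dy":0.0,"dz":0.0,"claw":0.0},{"rx":0.0,"ry":0.0,"rz":0.0,"dx":0.003,"dy":0.0,"dz":0.0,"claw":0.0}]'>/dev/null; python3 f.py 5
```

```text
t 16.3 clamp xyz mm [  8.52   0.71 134.5 ] F [4.1  0.54 3.93] +- 0.22
t 16.75 clamp xyz mm [  4.32   0.72 134.34] F [3.67 1.13 3.24] +- 0.51
t 17.2 clamp xyz mm [  0.39   0.63 134.33] F [3.89 0.52 2.91] +- 0.21
t 17.65 clamp xyz mm [ -2.45   0.58 134.32] F [3.82 0.94 2.86] +- 0.36
```

```bash

python3 -m creep '[{"rx":0.0,"ry":0.0,"rz":0.0,"dx":0.001,"dy":0.0,"dz":0.0,"claw":0.0},{"rx":0.0,"ry":0.0,"rz":0.0,"dx":0.0015,"dy":0.0,"dz":0.0,"claw":0.0}]' >/dev/null; python3 f.py 4;  python3 -m creep '[{"rx":0.0,"ry":0.0,"rz":0.0,"dx":0.001,"dy":0.0,"dz":0.0,"claw":0.0},{"rx":0.0,"ry":0.0,"rz":0.0,"dx":0.0015,"dy":0.0,"dz":0.0,"claw":0.0}]'>/dev/null; python3 f.py 4
```

```text
t 18.05 clamp xyz mm [ -3.83   0.57 134.33] F [4.23 0.96 3.  ] +- 0.45
t 18.45 clamp xyz mm [ -3.87   0.56 134.31] F [7.08 0.48 4.86] +- 0.31
```

```bash
cat > jaw.py <<'E'
from rect import *
import pickle
D=pickle.load(open("d0.pkl","rb"))
xs=np.arange(.03,.15,.0002); zs=np.arange(.056,.018,-.0005)
f=lambda X,U:(X,0*X-.014,U)
def img(I): return rect(I,"side",xs,zs,f)
def jaw(I,I0=D["side"],lo=.040,hi=.082):
    a,b=int((lo-.03)/.0002),int((hi-.03)/.0002); T=img(I0)[:,a:b]; r=cv2.matchTemplate(img(I),T,cv2.TM_CCOEFF_NORMED)[0]; k=r.argmax(); return (k-a)*.2,round(float(r.max()),3)
if __name__=="__main__":
    I=snapshot("side"); print("head",jaw(I,lo=.040,hi=.064),"head+collar",jaw(I), "nose",jaw(I,lo=.066,hi=.084))
E
python3 jaw.py
python3 -m creep '[{"rx":0.0,"ry":0.0,"rz":0.0,"dx":-0.012,"dy":0.0,"dz":0.0,"claw":0.0},{"rx":0.0,"ry":0.0,"rz":0.0,"dx":-0.025,"dy":0.0,"dz":0.0,"claw":0.0},{"rx":0.0,"ry":0.0,"rz":0.0,"dx":-0.025,"dy":0.0,"dz":0.0,"claw":0.0}]' >/dev/null; python3 f.py 2; python3 jaw.py
```

```text
head (np.float64(9.0), 0.983) head+collar (np.float64(8.8), 0.989) nose (np.float64(8.200000000000001), 0.985)
t 18.9 clamp xyz mm [1.8180e+01 1.1000e-01 1.3463e+02] F [0.33 0.39 0.42] +- 0.11
head (np.float64(8.8), 0.984) head+collar (np.float64(8.8), 0.989) nose (np.float64(8.200000000000001), 0.984)
```

```bash

python3 -m creep '[{"rx":0.0,"ry":0.0,"rz":0.0,"dx":0.005,"dy":0.0,"dz":0.0,"claw":0.0},{"rx":0.0,"ry":0.0,"rz":0.0,"dx":0.009,"dy":0.0,"dz":0.0,"claw":0.0},{"rx":0.0,"ry":0.0,"rz":0.0,"dx":0.013,"dy":0.0,"dz":0.0,"claw":0.0},{"rx":0.0,"ry":0.0,"rz":0.0,"dx":0.017,"dy":0.0,"dz":0.0,"claw":0.0},{"rx":0.0,"ry":0.0,"rz":0.0,"dx":0.02,"dy":0.0,"dz":0.0,"claw":0.0},{"rx":0.0,"ry":0.0,"rz":0.0,"dx":0.0225,"dy":0.0,"dz":0.0,"claw":0.0},{"rx":0.0,"ry":0.0,"rz":0.0,"dx":0.0235,"dy":0.0,"dz":0.0,"claw":0.0}]'>/dev/null; python3 f.py 6; python3 jaw.py;  python3 - <<'E'
from jaw import *
I=snapshot("side"); g=rect(I,"side",np.arange(.03,.18,.0002),np.arange(.1,.005,-.0004),f); cv2.imwrite("pics/side4.png",g); print(g.shape)
E
```

```text
t 19.95 clamp xyz mm [ -3.77   0.85 134.27] F [4.19 1.01 2.96] +- 0.4
head (np.float64(17.6), 0.985) head+collar (np.float64(16.400000000000002), 0.892) nose (np.float64(15.0), 0.761)
(238, 750, 3)
```

View pics/side4.png

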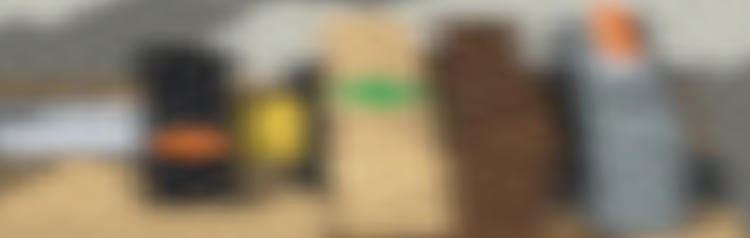

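```bash
cat > track.py <<'E'
from jaw import *
import os
S="ref.npy"
def run():
    I=snapshot("side")
    if not os.path.exists(S): np.save(S,I)
    I0=np.load(S)
    zs2=np.arange(.072,.03,-.0005); xs2=np.arange(.03,.18,.0002)
    def sh(lo,hi,z):
        G=rect(I,"side",xs2,z,f); T=rect(I0,"side",xs2,z,f); a,b=int((lo-.03)/.0002),int((hi-.03)/.0002)
        q=cv2.matchTemplate(G[:,max(a-10,0):b+80],T[:,a:b],cv2.TM_CCOEFF_NORMED)[0]; k=q.argmax()
        return round((k-10)*.2,1),round(float(q.max()),3)
    print("head",jaw(I,lo=.040,hi=.064)[0],"block",sh(.094,.135,zs2),"collar+nose",sh(.078,.095,zs2))
if __name__=="__main__": run()
E
python3 track.py
python3 -m creep '[{"rx":0.0,"ry":0.0,"rz":0.0,"dx":-0.012,"dy":0.0,"dz":0.0,"claw":0.0},{"rx":0.0,"ry":0.0,"rz":0.0,"dx":-0.024,"dy":0.0,"dz":0.0,"claw":0.0},{"rx":0.0,"ry":0.0,"rz":0.0,"dx":-0.024,"dy":0.0,"dz":0.0,"claw":0.0}]' >/dev/null; python3 f.py 2; python3 track.py
python3 -m creep '[{"rx":0.0,"ry":0.0,"rz":0.0,"dx":0.005,"dy":0.0,"dz":0.0,"claw":0.0},{"rx":0.0,"ry":0.0,"rz":0.0,"dx":0.008,"dy":0.0,"dz":0.0,"claw":0.0},{"rx":0.0,"ry":0.0,"rz":0.0,"dx":0.01,"dy":0.0,"dz":0.0,"claw":0.0}]'>/dev/null; python3 f.py 6; python3 track.py
python3 -m creep '[{"rx":0.0,"ry":0.0,"rz":0.0,"dx":0.002,"dy":0.0,"dz":0.0,"claw":0.0},{"rx":0.0,"ry":0.0,"rz":0.0,"dx":0.003,"dy":0.0,"dz":0.0,"claw":0.0}]'>/dev/null; python3 f.py 6; python3 track.py
```

```text
head 17.6 block (np.float64(0.0), 1.0) collar+nose (np.float64(0.0), 1.0)
t 20.5 clamp xyz mm [ 1.8620e+01 -1.2000e-01  1.3472e+02] F [-0.26  0.66  0.69] +- 0.35
head 17.6 block (np.float64(0.0), 0.999) collar+nose (np.float64(0.0), 0.998)
t 21.15 clamp xyz mm [ 10.88   0.73 134.18] F [4.26 0.57 2.9 ] +- 0.39
head 19.400000000000002 block (np.float64(2.6), 0.995) collar+nose (np.float64(1.8), 0.962)
t 21.7 clamp xyz mm [  7.14   0.73 134.43] F [4.28 0.95 3.96] +- 0.45
head 21.0 block (np.float64(4.6), 0.994) collar+nose (np.float64(3.4), 0.972)
```

```bash

python3 -m creep '[{"rx":0.0,"ry":0.0,"rz":0.0,"dx":0.002,"dy":0.0,"dz":0.0,"claw":0.0},{"rx":0.0,"ry":0.0,"rz":0.0,"dx":0.003,"dy":0.0,"dz":0.0,"claw":0.0}]'>/dev/null; python3 f.py 6; python3 track.py
python3 -m creep '[{"rx":0.0,"ry":0.0,"rz":0.0,"dx":0.002,"dy":0.0,"dz":0.0,"claw":0.0},{"rx":0.0,"ry":0.0,"rz":0.0,"dx":0.003,"dy":0.0,"dz":0.0,"claw":0.0}]'>/dev/null; python3 f.py 6; python3 track.py
```

```text
t 22.25 clamp xyz mm [  4.12   0.67 134.32] F [4.46 1.23 3.32] +- 0.61
head 23.400000000000002 block (np.float64(5.8), 0.999) collar+nose (np.float64(5.8), 0.992)
t 22.8 clamp xyz mm [  1.59   0.62 134.32] F [5.07 0.92 3.73] +- 0.61
head 23.8 block (np.float64(5.8), 0.998) collar+nose (np.float64(5.6), 0.979)
```

```bash

python3 -m creep '[{"rx":0.0,"ry":0.0,"rz":0.0,"dx":-0.01,"dy":0.0,"dz":0.0,"claw":0.0},{"rx":0.0,"ry":0.0,"rz":0.0,"dx":-0.018,"dy":0.0,"dz":0.0,"claw":0.0},{"rx":0.0,"ry":0.0,"rz":0.0,"dx":-0.018,"dy":0.0,"dz":0.0,"claw":0.0}]' >/dev/null; python3 f.py 4; python3 track.py
python3 -m creep '[{"rx":0.0,"ry":0.0,"rz":0.0,"dx":0.004,"dy":0.0,"dz":0.0,"claw":0.0},{"rx":0.0,"ry":0.0,"rz":0.0,"dx":0.007,"dy":0.0,"dz":0.0,"claw":0.0}]'>/dev/null; python3 f.py 6; python3 track.py
python3 -m creep '[{"rx":0.0,"ry":0.0,"rz":0.0,"dx":0.0015,"dy":0.0,"dz":0.0,"claw":0.0},{"rx":0.0,"ry":0.0,"rz":0.0,"dx":0.003,"dy":0.0,"dz":0.0,"claw":0.0}]'>/dev/null; python3 f.py 6; python3 track.py
python3 -m creep '[{"rx":0.0,"ry":0.0,"rz":0.0,"dx":0.0015,"dy":0.0,"dz":0.0,"claw":0.0},{"rx":0.0,"ry":0.0,"rz":0.0,"dx":0.003,"dy":0.0,"dz":0.0,"claw":0.0}]'>/dev/null; python3 f.py 6; python3 track.py
```

```text
t 23.35 clamp xyz mm [ 18.17   0.31 134.59] F [-0.18  0.38  0.08] +- 0.22
head 23.8 block (np.float64(5.8), 0.998) collar+nose (np.float64(5.6), 0.979)
t 23.9 clamp xyz mm [ 12.27   0.65 134.21] F [ 1.42 -0.03  0.77] +- 0.24
head 24.0 block (np.float64(5.8), 0.999) collar+nose (np.float64(5.6), 0.98)
t 24.45 clamp xyz mm [  9.69   0.66 134.4 ] F [4.08 0.85 3.03] +- 0.21
head 23.8 block (np.float64(5.8), 0.999) collar+nose (np.float64(5.6), 0.98)
t 25.0 clamp xyz mm [  7.43   0.71 134.09] F [5.77 0.43 3.85] +- 0.1
head 24.8 block (np.float64(5.8), 0.998) collar+nose (np.float64(5.2), 0.913)
```

```bash

python3 -m creep '[{"rx":0.0,"ry":0.0,"rz":0.0,"dx":0.0015,"dy":0.0,"dz":0.0,"claw":0.0},{"rx":0.0,"ry":0.0,"rz":0.0,"dx":0.0025,"dy":0.0,"dz":0.0,"claw":0.0}]'>/dev/null; python3 f.py 6; python3 track.py
python3 -m creep '[{"rx":0.0,"ry":0.0,"rz":0.0,"dx":0.001,"dy":0.0,"dz":0.0,"claw":0.0},{"rx":0.0,"ry":0.0,"rz":0.0,"dx":0.002,"dy":0.0,"dz":0.0,"claw":0.0}]'>/dev/null; python3 f.py 8; python3 track.py
```

```text
t 25.55 clamp xyz mm [  5.35   0.73 134.17] F [7.14 0.8  4.86] +- 0.52
head 25.8 block (np.float64(5.8), 0.999) collar+nose (np.float64(5.4), 0.889)
t 26.2 clamp xyz mm [  3.58   0.77 134.21] F [7.25 0.57 4.62] +- 0.57
head 26.8 block (np.float64(5.8), 0.999) collar+nose (np.float64(5.6), 0.857)
```

```bash

python3 -m creep '[{"rx":0.0,"ry":0.0,"rz":0.0,"dx":0.001,"dy":0.0,"dz":0.0,"claw":0.0},{"rx":0.0,"ry":0.0,"rz":0.0,"dx":0.0016,"dy":0.0,"dz":0.0,"claw":0.0}]'>/dev/null; python3 f.py 12; python3 track.py
python3 - <<'E'
from jaw import *
D0=D["side"]; I=snapshot("side"); a=[rect(i,"side",np.arange(.03,.18,.0002),np.arange(.1,.005,-.0004),f) for i in(D0,np.load("ref.npy"),I)]
cv2.imwrite("pics/side5.png",np.vstack([x[:195] for x in a])); 
for t in("dish","glue_bottle","tape_roll"):
    print(t,spot_in(t,"side")[:1])
E
```

```text
t 27.05 clamp xyz mm [  2.16   0.77 134.17] F [7.55 0.84 4.95] +- 0.59
head 27.0 block (np.float64(5.8), 0.999) collar+nose (np.float64(5.6), 0.823)
dish [{'extent': [279.2, 146.8, 51.9, 39.2], 'p': 0.7}]
glue_bottle [{'extent': [292.4, 262.3, 24.3, 56.5], 'p': 0.69}]
tape_roll [{'extent': [326.0, 291.6, 29.7, 32.8], 'p': 0.82}]
```

View pics/side5.png

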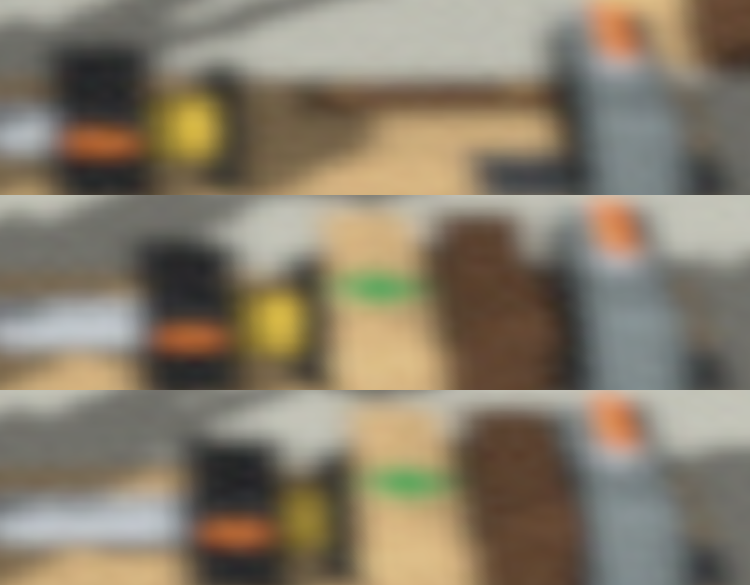

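Block pressed home against the fixed jaw, collar shrunk from about 68 to 45 columns (≈4.5 mm in). One small last nudge, then a check.

```bash

python3 -m creep '[{"rx":0.0,"ry":0.0,"rz":0.0,"dx":0.0007,"dy":0.0,"dz":0.0,"claw":0.0},{"rx":0.0,"ry":0.0,"rz":0.0,"dx":0.0007,"dy":0.0,"dz":0.0,"claw":0.0}]'>/dev/null; python3 f.py 16; python3 track.py; python3 f.py 8
```

```text
t 28.3 clamp xyz mm [  1.83   0.75 133.82] F [7.58 0.81 4.45] +- 0.49
head 27.0 block (np.float64(5.8), 0.999) collar+nose (np.float64(5.6), 0.802)
t 28.75 clamp xyz mm [  1.82   0.76 133.82] F [7.6  0.92 4.55] +- 0.34
```

```bash

python3 -m creep '[{"rx":0.0,"ry":0.0,"rz":0.0,"dx":0.0005,"dy":0.0,"dz":0.0,"claw":0.0},{"rx":0.0,"ry":0.0,"rz":0.0,"dx":0.001,"dy":0.0,"dz":0.0,"claw":0.0},{"rx":0.0,"ry":0.0,"rz":0.0,"dx":0.001,"dy":0.0,"dz":0.0,"claw":0.0}]'>/dev/null; python3 f.py 10; python3 track.py; python3 -c "
from cell import r
print(r.hand_in())"
```

```text
the job is handed in; nothing more can be done
NoneTraceback (most recent call last):
  File "f.py", line 6, in <module>
    if __name__=="__main__": stat(int(sys.argv[1]) if len(sys.argv)>1 else 8)
                             ~~~~^^^^^^^^^^^^^^^^^^^^^^^^^^^^^^^^^^^^^^^^^^^^
  File "f.py", line 4, in stat
    for _ in range(N): snapshot("top"); s=r.read_state(); L.append(np.r_[(s["position"]-O)@np.c_[ex,ey,ez],s["contact_force"]@np.c_[ex,ey,ez]])
                       ~~~~~~~~^^^^^^^
ValueError: 200 camera calls are used up
Traceback (most recent call last):
  File "track.py", line 14, in <module>
    if __name__=="__main__": run()
                             ~~~^^
  File "track.py", line 5, in run
    I=snapshot("side")
ValueError: 200 camera calls are used up
```

The job is handed in at about 29 s: the red-dotted block is in the dish, and the green-dotted one is pressed home with the trigger still held squeezed. The collar is about 4.5–5 mm in by estimate; the camera calls ran out, so I could not check it after the last 1 mm push on the trigger.

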